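# Change the bench supply over to its second feed

### The arm

A 6-joint arm with a two-finger parallel gripper is mounted at the origin on a cart in front of the work surface, level with it; the furniture and walls round the work are solid. World frame = base frame: x ahead of the robot, y to its left, z up, the work surface at z = 0. Lengths are in m, angles in rad, forces in N, time in s.
With the tool pointing down it reaches from about 0.25 to 0.775 m from the base axis. Payload 4 kg.
Tool frame: the origin (TCP) lies at the very end of the fingers, on their centre line; the grasp point (between the pads) lies 19 mm behind it; z points along the fingers, y is the line along which they close (so a half turn about z gives the same grasp; the last joint's range is limited). The gripper opens to 94 mm and grips with 3 to 60 N. Pads are 16 mm wide; open, the fingers measure 119 mm over their backs; the gripper's body (75 mm by 177 mm) begins 78 mm behind the grasp point.
Start: joints at [-0.103, 0.087, 1.371, -0, 1.684, -0.103], TCP at [0.55, -0, 0.206] pointing down, gripper open.
Joint ranges: [-3.1, 3.1], [-0.76, 2.03], [0.27, 2.55], [-1.08, 4.22], [0.17, 2.65], [-2.57, 2.57]. Speed limits (rad/s): [2.79, 2.79, 3.14, 3.14, 3.14, 3.14].

### API

Orientations are given as a unit quaternion [x, y, z, w].
In Python, from workcell import observe, grab_frame, get_calibration, finish_job gives the robot as it stands. The module is installed in compiled form; this text tells all that it offers.
- The arm moves only by the tool arm_command, never from a script. Its argument "motion" is a list of rows, each a list of 5 numbers: the gripper command: -1 is fully open, 1 is shut, values between are in proportion, then the shift along the tool's x, y, z in cm, then the turn about the tool's z in rad. In form: [[claw, dx, dy, dz, roll], ...]. A call has 1 to 8 rows; each row is the pose to reach, as a shift and turn from the pose commanded when the call began, along the tool's axes at that moment; what a row does not reach only later rows make up. A row lasts 1/8 s, in which the tool goes at most 62.5 mm and 10.7 degrees, less where a joint would pass 70% of its speed; a pose out of reach is approached as far as the arm can. A call with a gripper value outside its range is refused whole. The fingers move at their own pace and stop on an object; "force" is the grip in N (left out, the last holds). Time passes only in rows, so rows that repeat a pose let the fingers close. It gives the time, the measured TCP pose, the force, the opening and the grip force at its end, in the units of the state.
- observe(): the state, without advancing time (a new reading comes with each control period).
- grab_frame(name): name is "scene" or "side" or "wrist"; returns the picture (480x640x3 uint8, red, green, blue); there is no depth.
- get_calibration(name): a dict with "vertical_fov" (degrees; the focal length in pixels is half the picture's height over the tangent of half this angle, whatever the lens; pixels are square), "cx", "cy" (the principal point, pixels), "camera_from_world" (4x4, takes a point from world to camera coordinates); the wrist camera has in their place "tool_from_camera" (4x4, takes a point from camera to tool coordinates, whose origin is the TCP and whose axes are the flange's). Camera axes: x right, y down, z forward; pixel columns grow to the right and rows downward; lengths in m; the calibration is good to about 2 mm. A picture is of the moment at which its call begins: read the wrist's pose just before it. get_calibration takes no time and is no camera call.
- finish_job(): hands the job in; it is judged then, once.
The state is a dict: "clock": time; "joint_pos": joint angles; "qvel": joint speeds; "tau": joint torques, N m; "tool_pos": TCP position; "eef_rot": TCP orientation; "contact_force": force on the tool from outside, world axes, zero at the start; "torque": the same for the moment, N m; "grip_width": finger opening in m; "grip_force": force on a finger pad.
Only numpy, scipy, OpenCV 4.12 (cv2) and the standard library are available. Lean on these libraries where they do the work, as an engineer would, in place of code of your own. Each camera call takes 0.05 s, during which the arm holds its last target. There are 200 camera calls.

### The job

Change the bench supply unit over from its first to its second feed: turn the black handle from the one-dot mark to the ring (centre off), leave it at off for at least two seconds so that the no-volt release drops out, and only then turn it on to the two-dot mark, fully into its click position. Then bring the outlets back on: press the plain round start button all the way in and let it come up again. Leave the mushroom-shaped stop button alone.

Things in the scene. Friction and masses are not known exactly. Their poses are not given: they have to be found in the camera images.
- supply_unit: Grey cast box, 180 mm deep (x), 124 mm wide (y), fixed on the bench. Origin: centre of its underside; z up, x to its rear wall (two black cables leave there), y to its left. The face of the lid is 62 mm up. On the lid: the handle, its axis at x +36, y 0 mm; in front of it, in steel collars 41 mm wide and 6 mm high, the start button (x -50, y +30) and the stop button (x -50, y -30).
- handle_grip (a point): Grip point of the changeover handle: on its upright turning axis, 31 mm above the lid. The handle is a black upright bar 62 mm long, 16 mm wide, its top 48 mm above the lid; its lowest 9 mm is a round skirt 60 mm wide, so finger tips must stay above that. The point's x axis runs along the bar to the pointer end (white line, arrow nose), z up; grip across the 16 mm.
- changeover (a joint): Handle angle, rad, growing clockwise seen from above: 0 = first feed (pointer to the one dot, 45 deg left of the rear; it starts there), 0.785 = off (pointer to the ring, straight to the rear, along the unit's x), 1.571 = second feed (two dots, 45 deg right of the rear). Stops at both ends. It clicks: let go within 0.3 rad of one of the three, it springs there. Breaking out takes about 0.15 N m.
- start_top (a point): Centre of the top of the start button: grey flat-topped cylinder, 32 mm wide, 16 mm above the lid when out. It moves straight down against a spring.
- start_button (a joint): How far the start button is pressed in, m: 0 = out, 0.006 = fully in. Begins to move at 1.7 N, fully in at 5 N; springs back.
- stop_top (a point): Centre of the top of the stop button: black mushroom head, 38 mm wide, 34 mm above the lid. Not to be pressed.
- stop_button (a joint): How far the stop button is pressed in, m: 0 = out, 0.006 = fully in; springs back. Begins to move at 5.4 N.

How it is judged:
On the way, in this order (a step that is already met when the one before it is completed fails the run):
1. the handle stands at centre off (within 0.15 rad) for two seconds (value of joint changeover between 0.635 and 0.935 rad), for 2 s.
2. the handle stands at the second feed (within 0.12 rad of its stop) (value of joint changeover above 1.45 rad), for 0.2 s.
3. the start button is pressed in by at least 4 of its 6 mm, with the handle at the second feed (value of joint start_button above 0.004 m and value of joint changeover above 1.45 rad), for 0.05 s.
At the end, for the whole second after the job is handed in: The handle stands at the second feed (within 0.12 rad of its stop) and both push buttons are out again (within 1.5 mm) (value of joint changeover above 1.45 rad and value of joint each of start_button, stop_button below 0.0015 m); the robot touches nothing.
It fails at once if the stop button is pressed in by more than 2.5 mm (value of joint stop_button above 0.0025 m).
It also fails if it takes over 51 s, if anything falls off the work surface, if the arm or the gripper's body presses on something with over 40 N, if the wrist force passes 120 N, or if a joint passes its speed limit or range.

## Working session

There is one attempt and no reset: what is moved stays moved. The work goes in short steps, Python scripts to look and compute and a tool call to move; the robot and the scene stay as the last step left them, time stands still between calls to the robot, and variables do not carry over. Pictures are saved under pics/ and viewed, at most 10 in all, crops included, and the job is handed in when it is done.

Besides the shell and the picture viewer there is one more tool, called as a command line: name --pt "numbers of a row" for each row, then --argument value for the rest. arm_command: Moves the arm, as the interface text tells. Its arguments: {"type":"object","properties":{"motion":{"type":"array","items":{"type":"array","items":{"type":"number"}}},"force":{"type":"number"}},"required":["motion"]}

```bash
mkdir -p pics
cat > h.py <<'E'
import numpy as np, cv2
from workcell import observe, grab_frame, get_calibration, finish_job
from scipy.spatial.transform import Rotation as R
def cam(name, st=None):
    c=get_calibration(name); f=240/np.tan(np.radians(c["vertical_fov"])/2)
    if name=="wrist":
        T=np.eye(4); T[:3,:3]=R.from_quat(st["eef_rot"]).as_matrix(); T[:3,3]=st["tool_pos"]
        W=T@np.array(c["tool_from_camera"])
    else: W=np.linalg.inv(np.array(c["camera_from_world"]))
    return f,c["cx"],c["cy"],W
def ray(C,u,v,z):
    f,cx,cy,W=C; d=W[:3,:3]@np.array([(u-cx)/f,(v-cy)/f,1]); o=W[:3,3]
    return o+d*(z-o[2])/d[2]
def proj(C,p):
    f,cx,cy,W=C; q=W[:3,:3].T@(np.array(p)-W[:3,3]); return f*q[0]/q[2]+cx,f*q[1]/q[2]+cy
E
python3 - <<'E'
from h import *
st=observe(); print(st["clock"],st["tool_pos"],st["eef_rot"],st["grip_width"])
for n in("scene","wrist","side"):
    im=grab_frame(n); cv2.imwrite(f"pics/{n}0.png",im[:,:,::-1])
    C=cam(n,st); print(n,C[0],C[1:3],C[3].round(3).tolist())
E
```

```text
0.0 [5.49430118e-01 6.10806335e-05 2.04292504e-01] [ 0.70707934  0.70713333 -0.00071594 -0.00086726] 0.09395471041219074
scene 549.9805161809004 (319.17487502167774, 234.60339917703172) [[-0.879, -0.363, 0.311, 0.243], [-0.478, 0.652, -0.589, 0.864], [0.011, -0.666, -0.746, 0.717], [0.0, 0.0, 0.0, 1.0]]
wrist 405.17246264694603 (315.0770045668405, 248.01129981837707) [[1.0, -0.0, -0.003, 0.55], [-0.001, -0.974, -0.227, 0.066], [-0.003, 0.227, -0.974, 0.384], [0.0, 0.0, 0.0, 1.0]]
side 613.8681706041888 (315.1582091599235, 243.02565405434208) [[-0.987, -0.047, 0.153, 0.356], [-0.16, 0.34, -0.927, 1.119], [-0.009, -0.939, -0.343, 0.389], [0.0, 0.0, 0.0, 1.0]]
```

View pics/scene0.png

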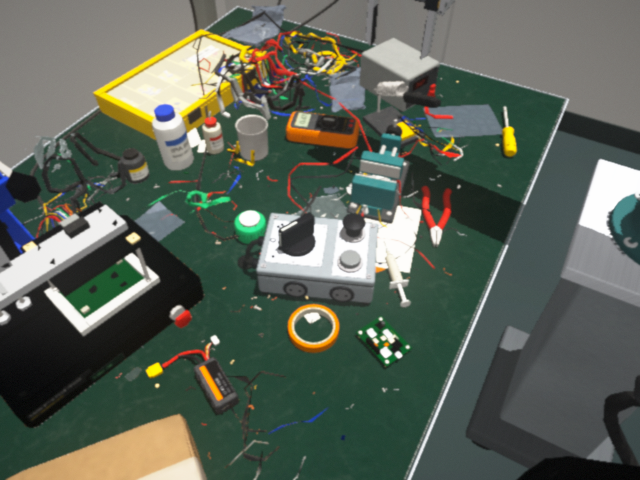

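View pics/wrist0.png

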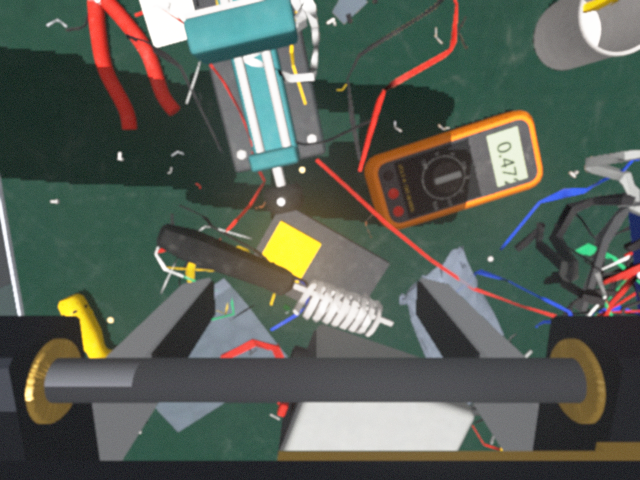

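The scene view shows the unit's lid at about (318,240), the handle near (297,232), the start button near (350,260) and the stop mushroom near (353,225). The wrist view shows only clutter, not the unit.

Run:
```python
from h import *
C=cam("scene")
for n,u,v,z in(("handle",297,232,.105),("start",350,259,.078),("stop",354,224,.096)): print(n,ray(C,u,v,z).round(4))
im=cv2.imread("pics/scene0.png")[195:305,235:395]
cv2.imwrite("pics/c0.png",cv2.resize(im,None,fx=5,fy=5,interpolation=cv2.INTER_CUBIC))
```

```text
handle [0.5295 0.3919 0.105 ]
start [0.4454 0.3796 0.078 ]
stop [0.4652 0.3279 0.096 ]
```

View pics/c0.png

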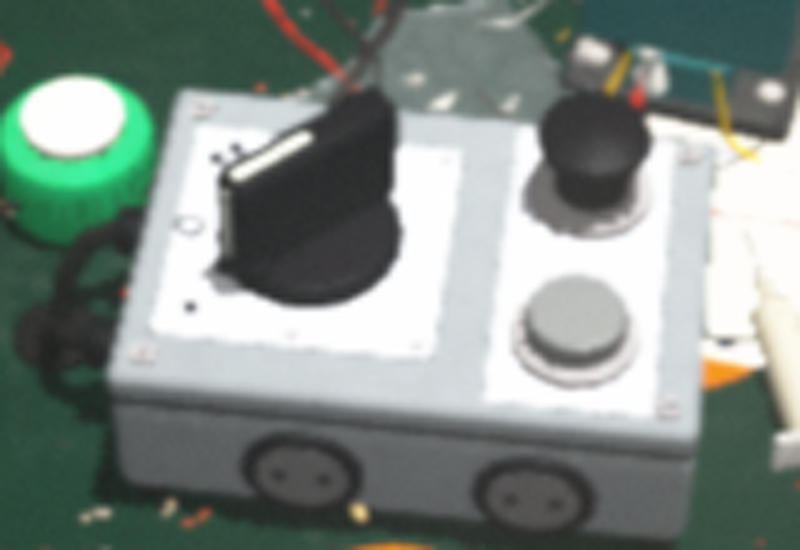

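The crop shows the bar's pointer end (white line) facing the rear and front-left of the picture, with the two dots, ring and one dot visible. The start button is at crop (577,320) and the stop head at (595,145). The unit's yaw is about 0.37 rad. Next I'll move the wrist camera above it.

arm_command --pt "-1 0 0 -3 0" --pt "-1 6 -1 -5 0" --pt "-1 12 -2 -5 0" --pt "-1 18 -3 -5 0" --pt "-1 24 -4 -5 0" --pt "-1 29 -4 -5 0" --pt "-1 29 -4 -5 0" --pt "-1 29 -4 -5 0"

```text
clock: 1.15
tool_pos: [0.5099, 0.2896, 0.255]
eef_rot: [0.707, 0.707, -0.001, 0.0]
contact_force: [0.4, -0.4, -1.5]
grip_width: 0.0943
grip_force: 0.0
```

Run:
```python
from h import *
st=observe(); print(st["clock"],st["tool_pos"],st["eef_rot"])
im=grab_frame("wrist"); cv2.imwrite("pics/w1.png",im[:,:,::-1])
```

```text
1.15 [0.50990306 0.2896049  0.2549625 ] [ 7.07030342e-01  7.07182907e-01 -6.45388302e-04  1.21755337e-04]
```

View pics/w1.png

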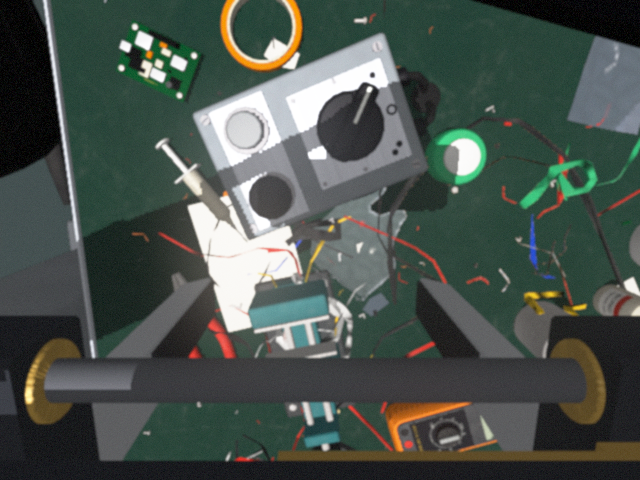

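The wrist view shows the whole unit, with lid corners at about (195,113), (383,35), (424,173) and (245,238). The skirt is near (350,126), the start button near (247,130), the stop near (271,197), and the pointer runs up to about (372,88).

Run:
```python
from h import *
im=cv2.imread("pics/w1.png")
cv2.imwrite("pics/c1.png",cv2.resize(im[25:250,185:435],None,fx=3,fy=2.6,interpolation=cv2.INTER_CUBIC)[:600,:800])
cv2.imwrite("pics/c1.png",cv2.resize(im[25:250,185:435],(650,585),interpolation=cv2.INTER_CUBIC))
st=observe();C=cam("wrist",st)
for n,u,v,z in(("skirt",350,126,.071),("start",247,129,.078),("stop",271,197,.096)): print(n,ray(C,u,v,z).round(4))
P=[ray(C,u,v,.062)[:2] for u,v in((195,113),(383,35),(424,173),(245,238))]
print("corners",np.round(P,4).tolist(),"mean",np.mean(P,0).round(4))
for i in range(4):
    d=P[(i+1)%4]-P[i]; print(np.linalg.norm(d).round(4),np.degrees(np.arctan2(d[1],d[0])).round(1))
# white pointer line
g=cv2.cvtColor(im,cv2.COLOR_BGR2GRAY); 
dark=((g<60)*255).astype(np.uint8); n,l,s,c=cv2.connectedComponentsWithStats(dark[30:250,190:435])
for i in range(1,n):
    if s[i,4]>300: print(s[i],c[i]+[190,30])
```

```text
skirt [0.5403 0.3774 0.071 ]
start [0.4525 0.3747 0.078 ]
stop [0.4733 0.3191 0.096 ]
corners [[0.4049, 0.3892], [0.5675, 0.4515], [0.6088, 0.337], [0.4441, 0.2772]] mean [0.5063 0.3637]
0.1741 20.9
0.1217 -70.1
0.1752 -160.0
0.1187 109.3
[  0   0  32  65 628] [200.43312102  52.12738854]
[ 207    0   38  124 2322] [420.45348837  90.77734711]
[ 137   54   56   77 2504] [357.19289137 127.34984026]
[ 208  141   37   42 1008] [420.26884921 194.7281746 ]
[182 149  36  34 502] [389.52589641 196.94023904]
```

View pics/c1.png

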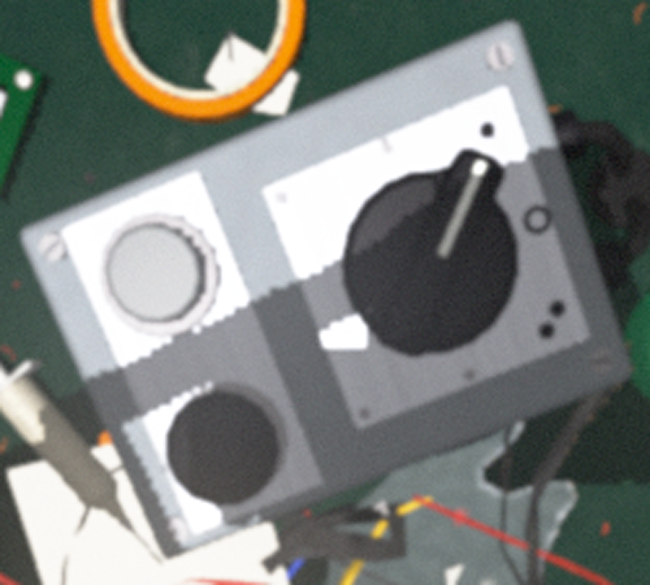

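Yaw is about 20.2° and the handle axis about (0.540, 0.377). The start button is about (0.449, 0.375), and lid corners, skirt and buttons all agree. To keep joint 6 in range I'll approach with a roll of -2.71 rad.

arm_command --pt "-1 2 1 0 -0.18" --pt "-1 4 2 0 -0.36" --pt "-1 6 3 0 -0.54" --pt "-1 8.7 3 0 -0.72" --pt "-1 8.7 3 0 -0.9" --pt "-1 8.7 3 0 -1.08" --pt "-1 8.7 3 0 -1.26" --pt "-1 8.7 3 0 -1.44"

```text
clock: 2.2
tool_pos: [0.5409, 0.375, 0.2558]
eef_rot: [0.064, 0.998, -0.0, 0.0]
contact_force: [1.0, 0.4, -0.0]
grip_width: 0.0942
grip_force: 0.0
```

arm_command --pt "-1 0 0 0 -0.18" --pt "-1 0 0 0 -0.36" --pt "-1 0 0 0 -0.54" --pt "-1 0 0 0 -0.72" --pt "-1 0 0 2 -0.9" --pt "-1 0 0 4 -1.08" --pt "-1 0 0 6 -1.27" --pt "-1 0 0 6 -1.27"

```text
clock: 3.2
tool_pos: [0.5398, 0.3747, 0.1934]
eef_rot: [-0.537, 0.843, -0.0, -0.002]
contact_force: [-0.7, -0.1, 0.7]
grip_width: 0.0937
grip_force: 0.0
```

```bash
cat > s.py <<'E'
from h import *
st=observe(); M=R.from_quat(st["eef_rot"]).as_matrix()
print(st["clock"],np.round(st["tool_pos"],4),"ydir",np.degrees(np.arctan2(M[1,1],M[0,1])).round(2),"j6",round(st["joint_pos"][5],2),"w",st["grip_width"])
print("zaxis",M[:,2].round(3),"F",np.round(st["contact_force"],1),np.round(st["torque"],2))
for n,p in(("handle",(.540,.3768)),("start",(.4493,.3748))):
    d=np.array([*p,.076])-st["tool_pos"]; print(n,"tool cm",(M.T@d*100).round(2))
E
python3 s.py; python3 -c "
from h import *
im=grab_frame('wrist'); cv2.imwrite('pics/w2.png',im[:,:,::-1])"
```

```text
3.2 [0.5398 0.3747 0.1934] ydir 155.01 j6 -2.18 w 0.09367492813255257
zaxis [-0.004 -0.002 -1.   ] F [-0.7 -0.1  0.7] [ 0.15 -0.03 -0.05]
handle tool cm [-0.24  0.04 11.74]
start tool cm [ 3.77  8.18 11.77]
```

View pics/w2.png

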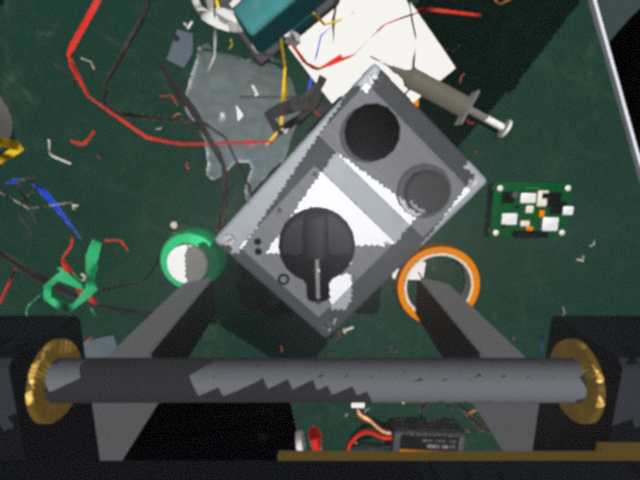

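The bar is upright in the picture (white line at u≈317, skirt centre about (317,246)), so the alignment is good. I'll check the offset and then descend.

Run:
```python
from h import *
st=observe();C=cam("wrist",st);M=R.from_quat(st["eef_rot"]).as_matrix()
for n,u,v,z in(("skirt",316.5,245,.071),("nose",317.5,297,.108),("start",425,191,.078),("stop",372,132,.096)):
    p=ray(C,u,v,z);print(n,p.round(4),(M.T@(p-st["tool_pos"])*100).round(2))
print(proj(C,(.54,.3768,.071)))
```

```text
skirt [0.5406 0.3786 0.071 ] [-0.32  0.11 12.41]
nose [0.5523 0.4049 0.108 ] [-3.2   0.16  8.7 ]
start [0.4513 0.3741 0.078 ] [ 3.86  8.01 11.72]
stop [0.4725 0.3196 0.096 ] [7.91 3.78 9.92]
(np.float64(316.2201138846019), np.float64(242.62835156482748))
```

arm_command --pt "-1 -0.3 0.1 4 0" --pt "-1 -0.3 0.1 8 0" --pt "-1 -0.3 0.1 10.5 0" --pt "-1 -0.3 0.1 11.7 0" --pt "-1 -0.3 0.1 11.7 0"

```text
clock: 3.88
tool_pos: [0.5407, 0.3799, 0.0789]
eef_rot: [-0.539, 0.843, -0.0, 0.0]
contact_force: [-0.1, 0.7, -0.1]
grip_width: 0.0939
grip_force: 0.0
```

arm_command --pt "1 0 0 0 0" --pt "1 0 0 0 0" --pt "1 0 0 0 0" --pt "1 0 0 0 0" --pt "1 0 0 0 0" --pt "1 0 0 0 0" --pt "1 0 0 0 0" --pt "1 0 0 0 0" --force 45

```text
clock: 4.88
tool_pos: [0.5404, 0.3801, 0.0784]
eef_rot: [-0.539, 0.842, -0.0, -0.0]
contact_force: [-0.6, 0.6, -0.3]
grip_width: 0.0177
grip_force: 0.0
```

```bash
python3 s.py
```

```text
4.875 [0.5404 0.3801 0.0784] ydir 155.27 j6 -2.18 w 0.017720003437027298
zaxis [-0. -0. -1.] F [-0.6  0.6 -0.3] [ 0.17 -0.01  0.04]
handle tool cm [ 0.32 -0.11  0.24]
start tool cm [4.29 8.05 0.24]
```

arm_command --pt "1 0.2 0 0 0" --pt "1 0.2 0 0 0" --pt "1 0.2 0 0 0" --pt "1 0.2 0 0 0"

```text
clock: 5.38
tool_pos: [0.5408, 0.3799, 0.0785]
eef_rot: [-0.539, 0.842, 0.001, 0.002]
contact_force: [4.1, 3.9, -3.1]
grip_width: 0.0158
grip_force: 44.9
```

```bash
python3 s.py
```

```text
5.375 [0.5408 0.3799 0.0785] ydir 155.29 j6 -2.18 w 0.015836893584812304
zaxis [ 0.003  0.003 -1.   ] F [ 4.1  3.9 -3.1] [ 0.81 -0.54  0.04]
handle tool cm [ 0.31 -0.06  0.24]
start tool cm [4.28 8.1  0.22]
```

Gripped at 16 mm. Now I'll turn to off.

arm_command --pt "1 0 0 0 0.15" --pt "1 0 0 0 0.3" --pt "1 0 0 0 0.45" --pt "1 0 0 0 0.6" --pt "1 0 0 0 0.75" --pt "1 0 0 0 0.79" --pt "1 0 0 0 0.79" --pt "1 0 0 0 0.79"

```text
clock: 6.38
tool_pos: [0.5417, 0.3789, 0.0785]
eef_rot: [-0.173, 0.985, 0.001, 0.002]
contact_force: [6.7, 3.6, -3.5]
grip_width: 0.0156
grip_force: 44.9
```

```bash
python3 s.py; python3 -c "
from h import *
im=grab_frame('scene'); cv2.imwrite('pics/s3.png',cv2.resize(im[170:305,205:395,::-1],(760,540),interpolation=cv2.INTER_CUBIC))"
```

```text
6.375 [0.5417 0.3789 0.0785] ydir 109.98 j6 -1.39 w 0.015638951374505963
zaxis [ 0.005  0.002 -1.   ] F [ 6.7  3.6 -3.5] [ 0.52 -0.96  0.02]
handle tool cm [ 0.23 -0.14  0.25]
start tool cm [8.82 2.77 0.21]
```

View pics/s3.png

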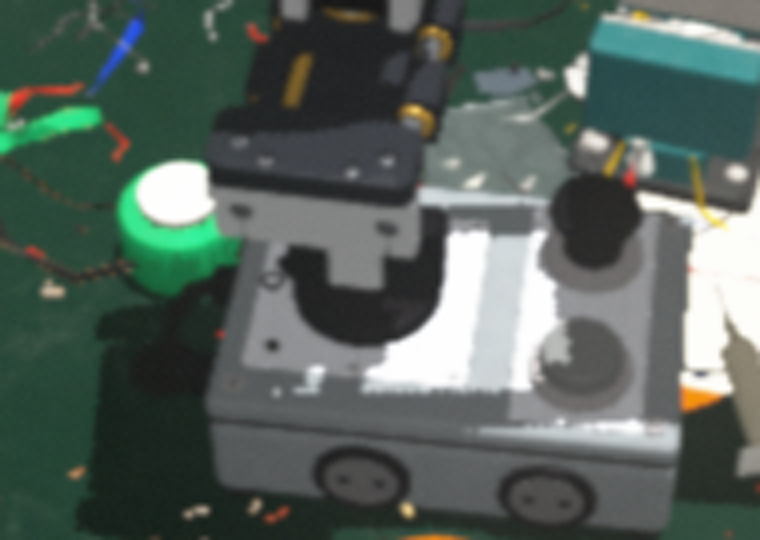

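The nose (about (287,262) in the crop) points at the ring (272,280), and the moment about z is about 0, so the handle sits in the off detent. I'll wait more than 2 s there.

arm_command --pt "1 0 0 0 0" --pt "1 0 0 0 0" --pt "1 0 0 0 0" --pt "1 0 0 0 0" --pt "1 0 0 0 0" --pt "1 0 0 0 0" --pt "1 0 0 0 0" --pt "1 0 0 0 0"

```text
clock: 7.42
tool_pos: [0.5417, 0.3789, 0.0785]
eef_rot: [-0.173, 0.985, 0.001, 0.002]
contact_force: [6.9, 2.5, -3.7]
grip_width: 0.016
grip_force: 44.9
```

arm_command --pt "1 0 0 0 0" --pt "1 0 0 0 0" --pt "1 0 0 0 0" --pt "1 0 0 0 0" --pt "1 0 0 0 0" --pt "1 0 0 0 0" --pt "1 0 0 0 0" --pt "1 0 0 0 0"

```text
clock: 8.43
tool_pos: [0.5417, 0.3789, 0.0785]
eef_rot: [-0.173, 0.985, 0.001, 0.002]
contact_force: [6.1, 2.6, -3.5]
grip_width: 0.0157
grip_force: 44.9
```

arm_command --pt "1 0 0 0 0" --pt "1 0 0 0 0" --pt "1 0 0 0 0" --pt "1 0 0 0 0" --pt "1 0 0 0 0" --pt "1 0 0 0 0" --pt "1 0 0 0 0" --pt "1 0 0 0 0"

```text
clock: 9.43
tool_pos: [0.5417, 0.3789, 0.0785]
eef_rot: [-0.173, 0.985, 0.001, 0.002]
contact_force: [6.4, 2.7, -2.2]
grip_width: 0.0156
grip_force: 44.9
```

arm_command --pt "1 0 0 0 0.15" --pt "1 0 0 0 0.3" --pt "1 0 0 0 0.45" --pt "1 0 0 0 0.6" --pt "1 0 0 0 0.75" --pt "1 0 0 0 0.8" --pt "1 0 0 0 0.8" --pt "1 0 0 0 0.8"

```text
clock: 10.42
tool_pos: [0.5417, 0.3776, 0.0785]
eef_rot: [0.223, 0.975, 0.0, 0.002]
contact_force: [5.8, -1.4, -3.8]
grip_width: 0.0159
grip_force: 45.4
```

```bash
python3 s.py
```

```text
10.425 [0.5417 0.3776 0.0785] ydir 64.24 j6 -0.6 w 0.015913765897971048
zaxis [ 0.004 -0.001 -1.   ] F [ 5.8 -1.4 -3.8] [-0.02 -1.02  0.7 ]
handle tool cm [ 0.12 -0.15  0.25]
start tool cm [ 8.2  -4.27  0.21]
```

The moment of 0.7 N m shows it is against the end stop. I'll open and lift.

arm_command --pt "1 0 0 0 0" --pt "1 0 0 0 -0.02" --pt "-1 0 0 0 -0.02" --pt "-1 0 0 0 -0.02" --pt "-1 0 0 0 -0.02" --pt "-1 0 0 0 -0.02" --pt "-1 0 0 0 -0.02" --pt "-1 0 0 0 -0.02"

```text
clock: 11.42
tool_pos: [0.5395, 0.3784, 0.0785]
eef_rot: [0.214, 0.977, 0.0, 0.0]
contact_force: [-0.8, 0.2, -1.1]
grip_width: 0.0726
grip_force: 0.0
```

arm_command --pt "-1 0 0 -4 0" --pt "-1 0 0 -8 0" --pt "-1 0 0 -12 0" --pt "1 0 0 -12 0" --pt "1 0 0 -12 0" --pt "1 0 0 -12 0" --pt "1 0 0 -12 0" --pt "1 0 0 -12 0"

```text
clock: 12.42
tool_pos: [0.5393, 0.3782, 0.1975]
eef_rot: [0.214, 0.977, -0.001, -0.001]
contact_force: [0.3, 0.2, -0.3]
grip_width: 0.0474
grip_force: 0.0
```

```bash
python3 s.py;  python3 -c "
from h import *
im=grab_frame('wrist'); cv2.imwrite('pics/w4.png',im[:,:,::-1])"
```

```text
12.425 [0.5393 0.3782 0.1975] ydir 65.32 j6 -0.61 w 0.04737553854485701
zaxis [-0.001 -0.001 -1.   ] F [ 0.3  0.2 -0.3] [ 0.12 -0.09  0.02]
handle tool cm [-0.13 -0.08 12.15]
start tool cm [ 8.02 -4.05 12.16]
```

View pics/w4.png

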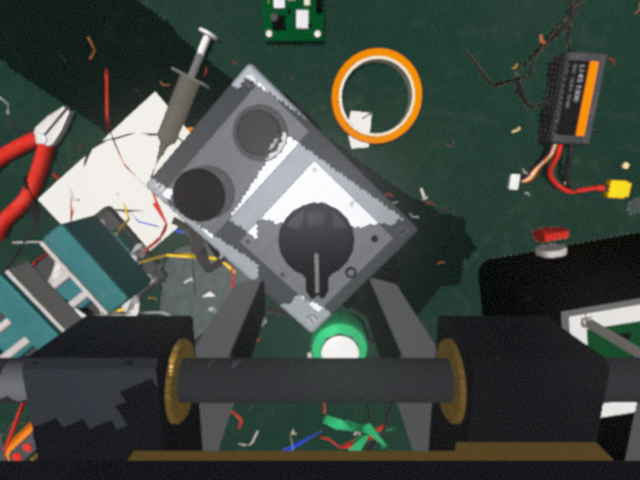

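The pointer is at the two dots, with the bar upright in the picture and the nose at (316,300). Next I'll go over the start button with the fingers shut.

arm_command --pt "1 4 -2 0 0" --pt "1 8 -4 0 0" --pt "1 8 -4 3 0" --pt "1 8 -4 6 0" --pt "1 8 -4 9 0" --pt "1 8 -4 11 0" --pt "1 8 -4 11 0" --pt "1 8 -4 11 0"

```text
clock: 13.48
tool_pos: [0.4507, 0.3757, 0.0896]
eef_rot: [0.214, 0.977, 0.001, 0.001]
contact_force: [-0.9, -0.9, 1.1]
grip_width: 0.0006
grip_force: 0.0
```

```bash
python3 s.py
```

```text
13.475 [0.4507 0.3757 0.0896] ydir 65.32 j6 -0.54 w 0.0006464063826916799
zaxis [ 0.001  0.001 -1.   ] F [-0.9 -0.9  1.1] [ 0.07 -0.09  0.01]
handle tool cm [-8.07  3.82  1.37]
start tool cm [ 0.09 -0.15  1.36]
```

arm_command --pt "1 0.1 -0.1 0.8 0" --pt "1 0.1 -0.1 1.2 0" --pt "1 0.1 -0.1 1.4 0" --pt "1 0.1 -0.1 1.6 0" --pt "1 0.1 -0.1 1.6 0"

```text
clock: 14.1
tool_pos: [0.449, 0.3751, 0.0731]
eef_rot: [0.214, 0.977, 0.0, 0.0]
contact_force: [-0.1, -0.2, 4.5]
grip_width: 0.0003
grip_force: 2.2
```

arm_command --pt "1 0 0 0.15 0" --pt "1 0 0 0.25 0" --pt "1 0 0 0.25 0" --pt "1 0 0 0.25 0"

```text
clock: 14.6
tool_pos: [0.4491, 0.3751, 0.0722]
eef_rot: [0.214, 0.977, 0.001, 0.001]
contact_force: [-2.1, -1.4, 10.9]
grip_width: 0.0001
grip_force: 5.4
```

10.9 N means the button is on its end stop, fully in. I'll lift clear.

arm_command --pt "1 0 0 -2 0" --pt "1 0 0 -6 0" --pt "1 0 0 -12 0" --pt "1 0 0 -16 0" --pt "1 0 0 -16 0" --pt "1 0 0 -16 0" --pt "1 0 0 -16 0" --pt "1 0 0 -16 0"

```text
clock: 15.6
tool_pos: [0.4482, 0.3745, 0.2279]
eef_rot: [0.214, 0.977, -0.001, -0.001]
contact_force: [-0.2, -0.7, 0.4]
grip_width: 0.0005
grip_force: 0.0
```

```bash
python3 s.py;  python3 -c "
from h import *
im=grab_frame('scene'); cv2.imwrite('pics/s5.png',cv2.resize(im[170:305,205:395,::-1],(760,540),interpolation=cv2.INTER_CUBIC))"
```

```text
15.6 [0.4482 0.3745 0.2279] ydir 65.32 j6 -0.54 w 0.0004716314472849751
zaxis [-0.003 -0.002 -1.   ] F [-0.2 -0.7  0.4] [ 0.08 -0.08 -0.03]
handle tool cm [-8.27  4.09 15.16]
start tool cm [-0.11  0.12 15.19]
```

View pics/s5.png

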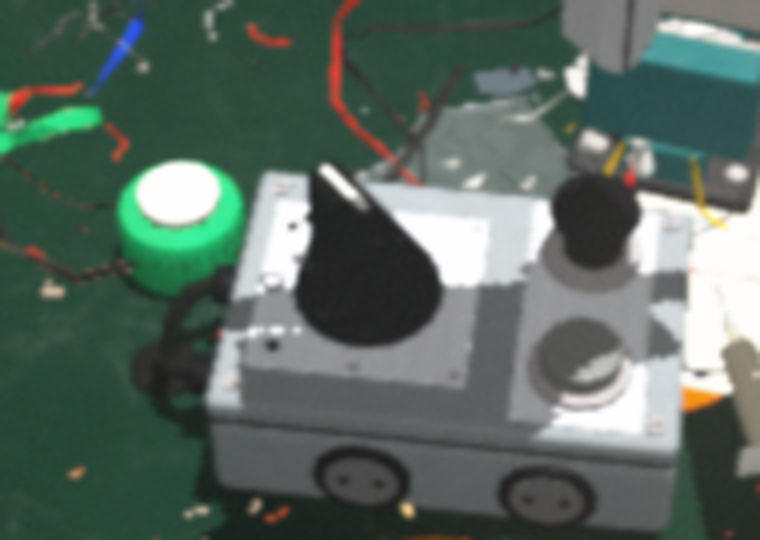

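The handle points at the two dots, the start button at (580,355) is up again, and the arm is clear. I'll hand the job in.

```bash
python3 -c "
from workcell import finish_job; print(finish_job())"
```

```text
the job is handed in; nothing more can be done
None
```

I turned the handle to off, held it there for over 3 s, then turned it fully to the second feed; I pressed the start button fully in and let it up, left the stop button alone, and handed the job in at about 16 s with the arm clear (no verdict was returned).

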